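# Fold the socket covers shut with one finger stroke

### The job

The relay test is over: run the fingertips lightly along the row of test sockets, from the outer end of the four-cover strip to the far end of the three-cover strip, so that the seven open flip covers fold flat shut one after another. Do it in one pass without taking the hand up off the row, do not press hard on or bend any cover farther open, leave the loose things around it where they are, and finish with the hand clear.

Things in the scene. Friction and masses are not known exactly. Their poses are not given: they have to be found in the camera images.
- strip_a: The first test-socket strip, with four flip covers: a grey plastic bar 156 mm long, 34 mm wide, 22 mm high (25 mm with a shut cover), screwed to the bench. Origin: middle of its beginning end, at bench level; x runs along the row towards the second strip, y to its left, z up.
- strip_b: The second test-socket strip, with three flip covers, screwed down so that it continues the first about 10 mm past its end, at a bend of up to 0.4 rad either way: 120 mm long, same section. Origin: middle of the end next to the first strip, at bench level; x runs on along the row, z up.
- a1 (a joint): Flip cover 1 of 4 of the first strip. Rad: 0 flat shut, grows opening, stop 1.45; starts at 0.55 to 1.0. White plate 28 mm along the row, 27 wide, 3 thick; hinge across the row, 22 mm up, 12 mm from the strip's origin along its +x; free end towards +x, so a finger going along +x folds it down. Friction hinge (0.006 N m): stays where put.
- a2 (a joint): Flip cover 2 of 4 of the first strip. Rad: 0 flat shut, grows opening, stop 1.45; starts at 0.55 to 1.0. White plate 28 mm along the row, 27 wide, 3 thick; hinge across the row, 22 mm up, 48 mm from the strip's origin along its +x; free end towards +x, so a finger going along +x folds it down. Friction hinge (0.006 N m): stays where put.
- a3 (a joint): Flip cover 3 of 4 of the first strip. Rad: 0 flat shut, grows opening, stop 1.45; starts at 0.55 to 1.0. White plate 28 mm along the row, 27 wide, 3 thick; hinge across the row, 22 mm up, 84 mm from the strip's origin along its +x; free end towards +x, so a finger going along +x folds it down. Friction hinge (0.006 N m): stays where put.
- a4 (a joint): Flip cover 4 of 4 of the first strip. Rad: 0 flat shut, grows opening, stop 1.45; starts at 0.55 to 1.0. White plate 28 mm along the row, 27 wide, 3 thick; hinge across the row, 22 mm up, 120 mm from the strip's origin along its +x; free end towards +x, so a finger going along +x folds it down. Friction hinge (0.006 N m): stays where put.
- b1 (a joint): Flip cover 1 of 3 of the second strip. Rad: 0 flat shut, grows opening, stop 1.45; starts at 0.55 to 1.0. White plate 28 mm along the row, 27 wide, 3 thick; hinge across the row, 22 mm up, 12 mm from the strip's origin along its +x; free end towards +x, so a finger going along +x folds it down. Friction hinge (0.006 N m): stays where put.
- b2 (a joint): Flip cover 2 of 3 of the second strip. Rad: 0 flat shut, grows opening, stop 1.45; starts at 0.55 to 1.0. White plate 28 mm along the row, 27 wide, 3 thick; hinge across the row, 22 mm up, 48 mm from the strip's origin along its +x; free end towards +x, so a finger going along +x folds it down. Friction hinge (0.006 N m): stays where put.
- b3 (a joint): Flip cover 3 of 3 of the second strip. Rad: 0 flat shut, grows opening, stop 1.45; starts at 0.55 to 1.0. White plate 28 mm along the row, 27 wide, 3 thick; hinge across the row, 22 mm up, 84 mm from the strip's origin along its +x; free end towards +x, so a finger going along +x folds it down. Friction hinge (0.006 N m): stays where put.
- padlock: Bystander: loose brass padlock standing upright, 22 x 42 mm, 66 mm tall with its steel shackle; origin under its centre.
- tape: Bystander: loose roll of black tape lying flat, 72 mm across, 19 mm high; origin under its centre.
- screwdriver: Bystander: loose screwdriver, 170 mm long, lying flat along its x axis; origin about mid-length.
- meter: Bystander: loose black hand multimeter lying on its back, 75 x 150 mm, 40 mm high; origin under its centre.

How it is judged (in metres and radians):
On the way, in this order (a step that is already met when the one before it is completed fails the run):
1. cover 1 of the first strip is folded shut (value of joint a1 below 0.17 rad).
2. cover 2 of the first strip is folded shut (value of joint a2 below 0.17 rad).
3. cover 3 of the first strip is folded shut (value of joint a3 below 0.17 rad).
4. cover 4 of the first strip is folded shut (value of joint a4 below 0.17 rad).
5. cover 1 of the second strip is folded shut (value of joint b1 below 0.17 rad).
6. cover 2 of the second strip is folded shut (value of joint b2 below 0.17 rad).
7. cover 3 of the second strip is folded shut (value of joint b3 below 0.17 rad).
At the end, for the whole second after the job is handed in: All seven covers are shut to within 0.17 rad (free end within about 5 mm of flat), the loose things are within 20 mm of where they were, and the padlock still stands (value of joint each of a1, a2, a3, a4, b1, b2, b3 below 0.17 rad and distance of each of padlock, tape, screwdriver, meter from where it was at the start of the episode below 0.02 m and angle between padlock's own z axis and vertical below 0.2 rad); the robot touches nothing.
It fails at once if the hand is taken up off the row (TCP over 120 mm above the bench) after the first cover is shut and before the last is (value of joint a1 below 0.17 rad and value of joint b3 above 0.17 rad and height (world z) of the grasp point above 0.12 m).
It fails at once if a cover is bent farther open, past 1.25 rad (value of joint any of a1, a2, a3, a4, b1, b2, b3 above 1.25 rad).
It fails at once if the robot presses on a strip with more than 30 N (contact force between any of the arm, the fingers and strip_a above 30 N or contact force between any of the arm, the fingers and strip_b above 30 N).
It fails at once if a loose thing is shifted by more than 20 mm, or lifted (distance of any of padlock, tape, screwdriver, meter from where it was at the start of the episode above 0.02 m).
It also fails if it takes over 48 s, if anything falls off the work surface, if the arm or the gripper's body presses on something with over 40 N, if the wrist force passes 120 N, or if a joint passes its speed limit or range.

### The arm

A 6-joint arm with a two-finger parallel gripper is mounted at the origin on the work surface. World frame = base frame: x ahead of the robot, y to its left, z up, the work surface at z = 0. Lengths are in mm, angles in rad, forces in N, time in s.
With the tool pointing down it reaches from about 375 to 925 mm from the base axis. Payload 5.7 kg.
Tool frame: the origin (TCP) lies between the finger pads, 19 mm behind the fingertips; this is the grasp point; z points along the fingers, y is the line along which they close (so a half turn about z gives the same grasp; the last joint's range is limited). The gripper opens to 85 mm and grips with 20 to 120 N. Pads are 22 mm wide; open, the fingers measure 114 mm over their backs; the gripper's body (76 mm by 85 mm) begins 54 mm behind the grasp point. The pads swing forward as they close: fully open they stand 13 mm farther back than shut.
Start: joints at [1.162, 0.359, 1.51, -0, 1.272, -0.115], TCP at [173.749, 574.262, 249.967] pointing down, gripper open.
Joint ranges: [-2.97, 2.97], [-1.01, 2.36], [0.21, 2.38], [-0.96, 4.11], [0.2, 2.71], [-2.98, 2.98]. Speed limits (rad/s): [2.39, 2.39, 3.14, 3.14, 3.14, 3.14].

### API

Orientations are given as a unit quaternion [x, y, z, w].
In Python, from station import manip gives the robot as it stands.
- The arm moves only by the shell command python3 -m crank 'ROWS' [OPENING] [FORCE]. ROWS is JSON, a list of rows, each an object of numbers: "x", "y", "z": the shift along the tool's x, y, z each as a share of 30 cm, from -1 to 1; "ax", "ay", "az": the turn, a rotation vector about the tool's x, y, z each as a share of 2 pi rad, from -1 to 1. In form: [{"x": .., "y": .., "z": .., "ax": .., "ay": .., "az": ..}, ...]. A call has 1 to 10 rows; each row is the pose to reach, as a shift and turn from the pose commanded when the call began, along the tool's axes at that moment, turning the shorter way round; what a row does not reach only later rows make up. A row lasts 1/8 s, in which the tool goes at most 62.5 mm and 10.7 degrees, less where a joint would pass 70% of its speed; a pose out of reach is approached as far as the arm can. A call with a number of a shift or a turn outside -1 to 1 is refused whole. A call with a gripper value outside its range is refused whole. OPENING is the opening, from 0 (shut) to 1 (fully open), set as the call begins (- or left out, the last holds). The fingers move at their own pace and stop on an object; FORCE is the grip in N (left out, the last holds). Time passes only in rows, so rows that repeat a pose let the fingers close. It gives the time, the measured TCP pose, the force, the opening and the grip force at its end, in the units of the state.
- manip.get_obs(): the state, without advancing time (a new reading comes with each control period).
- manip.capture(name): name is "side" or "top" or "wrist"; returns a dict with "pixels" (400x640x3 uint8, red, green, blue), "depth" (400x640 float32, mm along the optical axis (not along the pixel's ray), 0 where there is no reading), "fx", "fy", "cx", "cy" (pixels), "world_from_camera" (4x4, takes a point from camera to world coordinates); the wrist camera has in their place "mount" (4x4, takes a point from camera to tool coordinates, whose origin is the TCP and whose axes are the flange's). Camera axes: x right, y down, z forward; pixel columns grow to the right and rows downward; lengths in mm; the calibration is good to about 2 mm. A picture is of the moment at which its call begins: read the wrist's pose just before it.
- manip.sign_off(): hands the job in; it is judged then, once.
The state is a dict: "t": time; "joints": joint angles; "qd": joint speeds; "tau": joint torques, N m; "position": TCP position; "tool_rot": TCP orientation; "wrist_force": force on the tool from outside, world axes, zero at the start; "wrist_torque": the same for the moment, N m; "finger_gap": finger opening in mm; "grip_force": force on a finger pad.
Only numpy, scipy, OpenCV 4.12 (cv2) and the standard library are available. Lean on these libraries where they do the work, as an engineer would, in place of code of your own. Each camera call takes 0.05 s, during which the arm holds its last target. There are 200 camera calls.

## Working session

There is one attempt and no reset: what is moved stays moved. The work goes in short steps, Python scripts to look and compute and a shell command to move; the robot and the scene stay as the last step left them, time stands still between calls to the robot, and variables do not carry over. Pictures are saved under pics/ and viewed, at most 10 in all, crops included, and the job is handed in when it is done.

```bash
mkdir -p pics; python3 - <<'E'
from station import manip
import cv2,numpy as np,pickle
o=manip.get_obs();print(o)
for n in("top","side"):
    c=manip.capture(n);pickle.dump(c,open(n+".pkl","wb"))
    cv2.imwrite(f"pics/{n}.png",c["pixels"][:,:,::-1]);print(n,c["fx"],c["cx"],c["cy"],np.round(c["world_from_camera"],3).tolist())
E
```

```text
{'t': 0.0, 'joints': array([ 1.16190214e+00,  3.59510821e-01,  1.51146539e+00, -2.06412667e-06,
        1.27250831e+00, -1.15098409e-01]), 'qd': array([ 0.00073731,  0.00113563,  0.00029183, -0.00239444, -0.0001847 ,
        0.00080432]), 'tau': array([-2.12803992e-03, -5.27617049e+01, -2.78621024e+01, -5.93522509e-04,
        1.31026958e-02,  1.85300820e-05]), 'position': array([173.49258205, 573.67266117, 249.13756006]), 'tool_rot': array([ 1.46369775e-01,  9.89229495e-01, -9.13910575e-04, -2.44053446e-04]), 'wrist_force': array([ 0.20792581, -0.13003798,  0.09242283]), 'wrist_torque': array([ 0.01254376,  0.03996808, -0.01143688]), 'grip_force': 0.0, 'finger_gap': 85.68589825429116}
top 442.62882228941515 318.707208775708 200.48131829665348 [[-0.003, -0.993, 0.118, 489.859], [-1.0, 0.004, 0.004, -59.26], [-0.004, -0.118, -0.993, 995.631], [0.0, 0.0, 0.0, 1.0]]
side 408.6358281554669 318.8599411583755 202.70775437349712 [[-0.969, -0.145, 0.2, 431.252], [-0.247, 0.565, -0.787, 634.023], [0.001, -0.812, -0.583, 590.234], [0.0, 0.0, 0.0, 1.0]]
```

View pics/top.png

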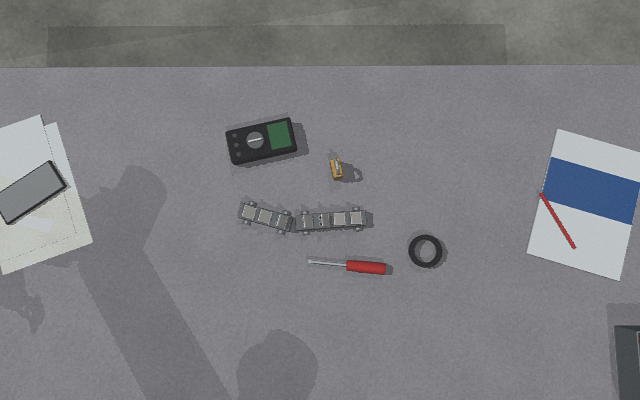

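View pics/side.png

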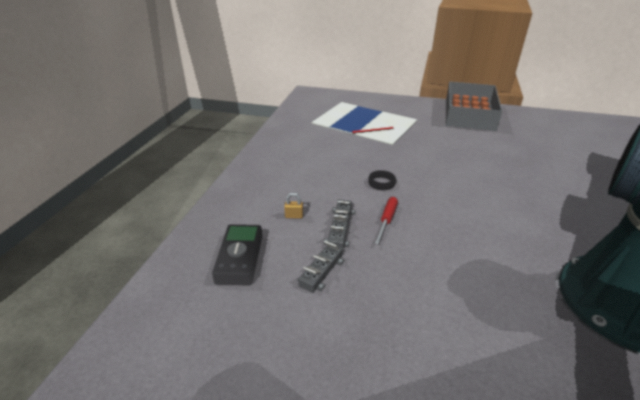

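The top view shows strip_a from about (366,219) to (296,222) and strip_b from (291,225) to (240,210). The row therefore runs towards world +y. The padlock is at (337,168) and the screwdriver at (347,265). Next I'll enlarge the row.

```bash
python3 - <<'E'
import cv2,pickle,numpy as np
c=pickle.load(open("top.pkl","rb"));p=c["pixels"][190:245,230:380,::-1]
a=cv2.resize(p,None,fx=5.3,fy=5.3,interpolation=cv2.INTER_CUBIC)
s=pickle.load(open("side.pkl","rb"))["pixels"][190:300,290:365,::-1]
b=cv2.resize(s,None,fx=2.6,fy=2.6,interpolation=cv2.INTER_CUBIC)
im=np.zeros((a.shape[0]+b.shape[0],800,3),np.uint8);im[:a.shape[0],:a.shape[1]]=a;im[a.shape[0]:,:b.shape[1]]=b
cv2.imwrite("pics/crop.png",im);print(a.shape,b.shape)
# depth-based height map
d=c["depth"];v,u=np.mgrid[0:400,0:640];P=np.stack([(u-c["cx"])/c["fx"]*d,(v-c["cy"])/c["fy"]*d,d,np.ones_like(d)],-1)@c["world_from_camera"].T
for name,r in dict(row=(195,240,232,375),lock=(150,185,325,350),tape=(230,272,405,445),driver=(255,278,305,390),meter=(112,168,222,300)).items():
    q=P[r[0]:r[1],r[2]:r[3]].reshape(-1,4);q=q[(q[:,2]>8)];print(name,len(q),np.round(np.percentile(q[:,:3],[1,50,99],axis=0)).tolist())
q=P[195:240,232:375];m=(q[...,2]>12)&(q[...,2]<90)
for u0 in range(0,143,4):
    k=m[:,u0:u0+4];w=q[:,u0:u0+4][k]
    if len(w):print(u0+232,np.round(w[:,1].mean()),np.round(w[:,0].min()),np.round(w[:,0].max()),np.round(np.median(w[:,2])),np.round(w[:,2].max()))
E
```

```text
(292, 795, 3) (286, 195, 3)
row 2002 [[490.0, -155.0, 9.0], [565.0, -24.0, 25.0], [596.0, 119.0, 996.0]]
lock 216 [[655.0, -107.0, 11.0], [673.0, -93.0, 37.0], [697.0, -81.0, 69.0]]
tape 458 [[460.0, -323.0, 9.0], [494.0, -289.0, 19.0], [529.0, -254.0, 24.0]]
driver 554 [[447.0, -197.0, 13.0], [464.0, -147.0, 23.0], [482.0, -35.0, 484.0]]
meter 2345 [[692.0, -2.0, 13.0], [738.0, 73.0, 35.0], [787.0, 148.0, 44.0]]
236 122.0 570.0 590.0 22.0 24.0
240 115.0 567.0 601.0 23.0 44.0
244 104.0 565.0 601.0 39.0 44.0
248 96.0 563.0 599.0 33.0 39.0
252 88.0 559.0 594.0 27.0 33.0
256 79.0 556.0 592.0 23.0 45.0
260 69.0 554.0 590.0 39.0 45.0
264 61.0 552.0 587.0 32.0 38.0
268 53.0 550.0 585.0 25.0 33.0
272 44.0 548.0 583.0 22.0 26.0
276 35.0 545.0 580.0 25.0 50.0
280 26.0 543.0 579.0 37.0 48.0
284 18.0 539.0 576.0 25.0 36.0
288 10.0 539.0 572.0 22.0 28.0
292 0.0 563.0 574.0 20.0 22.0
296 -9.0 541.0 574.0 23.0 26.0
300 -17.0 543.0 574.0 23.0 51.0
304 -27.0 543.0 576.0 41.0 48.0
308 -35.0 543.0 576.0 32.0 40.0
312 -44.0 543.0 576.0 23.0 29.0
316 -53.0 545.0 578.0 22.0 26.0
320 -61.0 545.0 578.0 35.0 52.0
324 -70.0 545.0 578.0 34.0 43.0
328 -79.0 547.0 580.0 23.0 32.0
332 -88.0 547.0 580.0 25.0 45.0
336 -96.0 547.0 580.0 34.0 42.0
340 -105.0 549.0 580.0 29.0 34.0
344 -114.0 549.0 583.0 24.0 30.0
348 -123.0 549.0 582.0 23.0 44.0
352 -131.0 550.0 582.0 37.0 41.0
356 -140.0 551.0 584.0 30.0 36.0
360 -149.0 551.0 584.0 24.0 32.0
364 -157.0 551.0 584.0 22.0 25.0
```

View pics/crop.png

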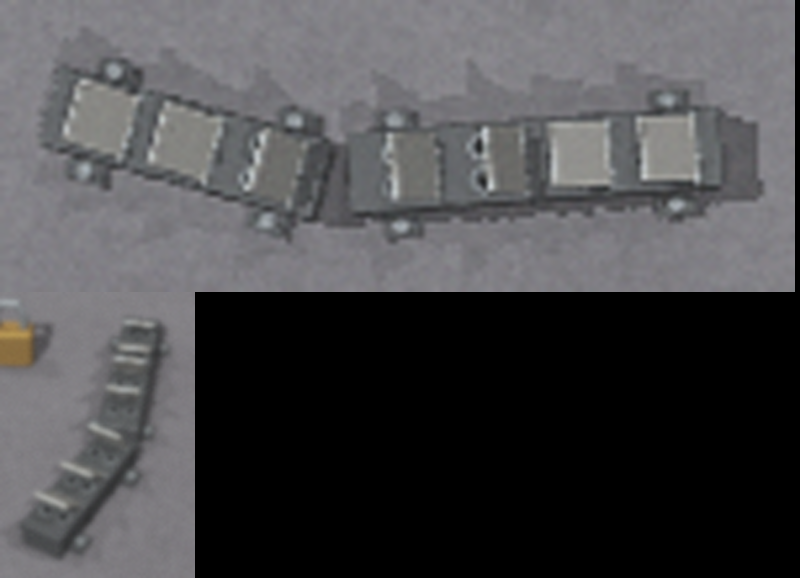

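Crop: all seven covers are visible and open, hinged at their right end (low s). Strip_a's corners are at crop (720,108)/(720,188) and (348,135)/(348,215). The strip and cover heights from depth (22–25 mm, free ends 44–51 mm) agree with the text. I'll fit the row lines and work out the approach.

```bash
cat > h.py <<'E'
import numpy as np,pickle,cv2
from scipy.spatial.transform import Rotation as R
def strips():
    c=pickle.load(open("top.pkl","rb"));d=c["depth"];v,u=np.mgrid[0:400,0:640]
    P=(np.stack([(u-c["cx"])/c["fx"]*d,(v-c["cy"])/c["fy"]*d,d,np.ones_like(d)],-1)@c["world_from_camera"].T)[195:240,232:375].reshape(-1,4)[:,:3]
    P=P[(P[:,2]>17)&(P[:,2]<60)&(P[:,0]>530)&(P[:,0]<610)]
    out={}
    for n,lo,hi in(("a",-170,-3),("b",6,140)):
        Q=P[(P[:,1]>lo)&(P[:,1]<hi)];(ctr,size,ang)=r=cv2.minAreaRect(Q[:,:2].astype(np.float32))
        b=cv2.boxPoints(r);b=b[np.argsort(b[:,1])];s,e=b[:2].mean(0),b[2:].mean(0);out[n]=(s,e,size)
    return out
def go(p,ydir,o):  # shift/turn shares to bring TCP to p, tool down, tool y along ydir
    y=np.array([*ydir,0.])/np.linalg.norm(ydir);z=np.array([0,0,-1.]);T=R.from_matrix(np.stack([np.cross(y,z),y,z],1))
    C=R.from_quat(o["tool_rot"]);print("shift",np.round(C.inv().apply(np.array(p)-o["position"])/300,4),"turn",np.round((C.inv()*T).as_rotvec()/2/np.pi,4))
E
python3 - <<'E'
from h import *;from station import manip
S=strips()
for k,(s,e,z) in S.items():print(k,s,e,z,np.linalg.norm(e-s))
s,e,_=S["a"];u=(e-s)/np.linalg.norm(e-s);p=s-27*u
go([*p,90],u,manip.get_obs())
E
```

```text
a [ 568.87866 -159.03711] [557.90857    -4.2584767] (34.48581314086914, 155.1669158935547) 155.1669
b [554.52423     6.9646053] [586.9793 121.9875] (119.51399993896484, 34.073890686035156) 119.51401
shift [-2.0008 -2.0397  0.5338] turn [-0.0003 -0.0001 -0.058 ]
```

```bash
python3 -m crank '[{"x":-1,"y":-1,"az":0},{"x":-1,"y":-1},{"x":-1,"y":-1},{"x":-1,"y":-1},{"x":-1,"y":-1},{"x":-1,"y":-1},{"x":-1,"y":-1},{"x":-1,"y":-1},{"x":-1,"y":-1}]' 0 20
python3 -m crank '[{"x":-1,"y":-1,"az":-0.058},{"x":-1,"y":-1,"az":-0.058},{"x":-1,"y":-1,"az":-0.058},{"x":-1,"y":-1,"az":-0.058},{"x":-1,"y":-1,"az":-0.058},{"x":-1,"y":-1,"az":-0.058},{"x":-1,"y":-1,"az":-0.058},{"x":-1,"y":-1,"az":-0.058},{"x":-1,"y":-1,"az":-0.058}]'
python3 - <<'E'
from h import *;from station import manip
s,e,_=strips()["a"];u=(e-s)/np.linalg.norm(e-s);go([*(s-27*u),90],u,manip.get_obs())
E
```

```text
shift [-2.0008 -2.0397  0.5338] turn [-0.0003 -0.0001 -0.058 ]schema error: expected keys x, y, z, ax, ay, az
schema error: expected keys x, y, z, ax, ay, az
```

All six keys are needed in each row.

```bash
python3 -m crank '[{"x":-1,"y":-1,"z":0,"ax":0,"ay":0,"az":0},{"x":-1,"y":-1,"z":0,"ax":0,"ay":0,"az":0},{"x":-1,"y":-1,"z":0,"ax":0,"ay":0,"az":0},{"x":-1,"y":-1,"z":0,"ax":0,"ay":0,"az":0},{"x":-1,"y":-1,"z":0,"ax":0,"ay":0,"az":0},{"x":-1,"y":-1,"z":0,"ax":0,"ay":0,"az":0},{"x":-1,"y":-1,"z":0,"ax":0,"ay":0,"az":0},{"x":-1,"y":-1,"z":0,"ax":0,"ay":0,"az":0},{"x":-1,"y":-1,"z":0,"ax":0,"ay":0,"az":0}]' 0 20
python3 -m crank '[{"x":-1,"y":-1,"z":0,"ax":0,"ay":0,"az":-0.058},{"x":-1,"y":-1,"z":0,"ax":0,"ay":0,"az":-0.058},{"x":-1,"y":-1,"z":0,"ax":0,"ay":0,"az":-0.058},{"x":-1,"y":-1,"z":0,"ax":0,"ay":0,"az":-0.058},{"x":-1,"y":-1,"z":0,"ax":0,"ay":0,"az":-0.058},{"x":-1,"y":-1,"z":0,"ax":0,"ay":0,"az":-0.058},{"x":-1,"y":-1,"z":0,"ax":0,"ay":0,"az":-0.058},{"x":-1,"y":-1,"z":0,"ax":0,"ay":0,"az":-0.058},{"x":-1,"y":-1,"z":0,"ax":0,"ay":0,"az":-0.058}]'
python3 - <<'E'
from h import *;from station import manip
s,e,_=strips()["a"];u=(e-s)/np.linalg.norm(e-s);go([*(s-27*u),90],u,manip.get_obs())
E
```

```text
t: 1.23
position: [373.6, 200.4, 249.8]
tool_rot: [0.147, 0.989, 0.0, -0.0]
wrist_force: [-0.2, 0.2, 0.4]
finger_gap: -0.0
grip_force: 0.0
t: 2.35
position: [574.3, -172.2, 249.3]
tool_rot: [-0.036, 0.999, 0.001, -0.001]
wrist_force: [0.3, 0.7, -0.1]
finger_gap: -0.1
grip_force: 0.0
shift [ 0.0143 -0.0457  0.5311] turn [ 0.0002 -0.0002  0.0001]
```

```bash
python3 -m crank '[{"x":0.014,"y":-0.046,"z":0.18,"ax":0,"ay":0,"az":0},{"x":0.014,"y":-0.046,"z":0.35,"ax":0,"ay":0,"az":0},{"x":0.014,"y":-0.046,"z":0.53,"ax":0,"ay":0,"az":0},{"x":0.014,"y":-0.046,"z":0.65,"ax":0,"ay":0,"az":0},{"x":0.014,"y":-0.046,"z":0.7,"ax":0,"ay":0,"az":0},{"x":0.014,"y":-0.046,"z":0.72,"ax":0,"ay":0,"az":0},{"x":0.014,"y":-0.046,"z":0.72,"ax":0,"ay":0,"az":0},{"x":0.014,"y":-0.046,"z":0.72,"ax":0,"ay":0,"az":0}]'
python3 - <<'E'
from h import *;from station import manip
import time
for i in range(3):print(manip.get_obs()["position"])
c=manip.capture("wrist");pickle.dump(c,open("w.pkl","wb"));cv2.imwrite("pics/w.png",c["pixels"][:,:,::-1])
c=manip.capture("side");cv2.imwrite("pics/s2.png",cv2.resize(c["pixels"][130:310,250:450,::-1],None,fx=3.3,fy=3.3,interpolation=cv2.INTER_CUBIC))
s,e,_=strips()["a"];u=(e-s)/np.linalg.norm(e-s);go([*(s-27*u),25],u,manip.get_obs())
E
```

```text
t: 3.35
position: [572.1, -188.2, 35.5]
tool_rot: [-0.035, 0.999, -0.001, 0.001]
wrist_force: [-0.2, -0.7, -0.7]
finger_gap: 0.1
grip_force: 0.0
[ 572.09168956 -188.15968584   35.48418367]
[ 572.09168956 -188.15968584   35.48418367]
[ 572.09168956 -188.15968584   35.48418367]
shift [0.0031 0.0079 0.0341] turn [-0.0002  0.0003 -0.    ]
```

View pics/w.png

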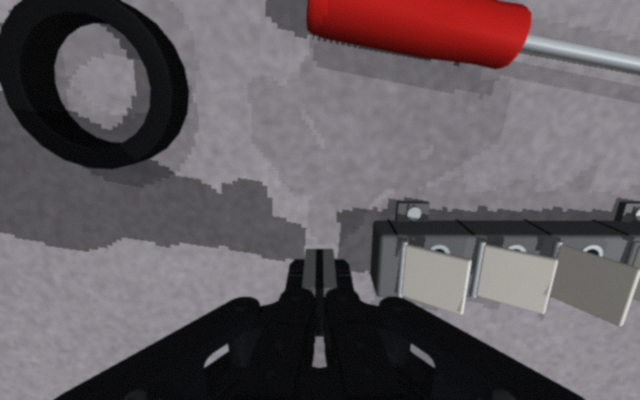

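View pics/s2.png

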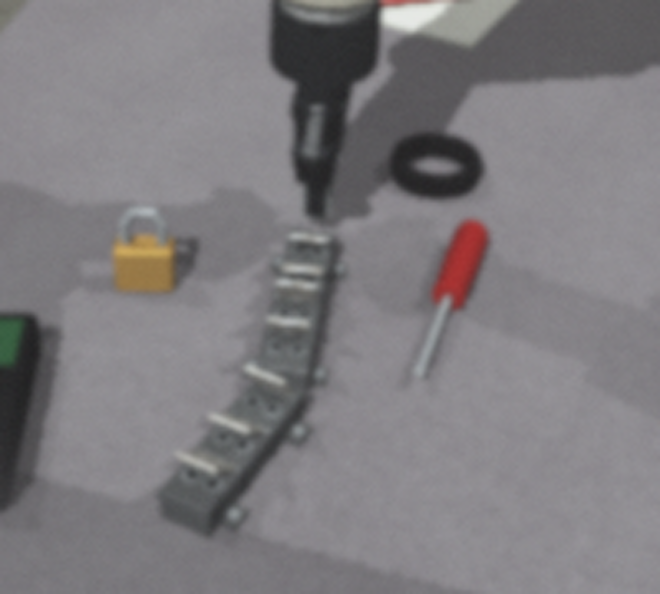

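The wrist view shows the shut fingertips at (320,255) beside the strip end at (375,260), with the linkage flaring sideways behind them at (240,300) and (400,300). The side view shows the same, with the tip clear of the strip at crop (316,215). I'll check how far up the flare begins.

```bash
python3 - <<'E'
from h import *
c=pickle.load(open("w.pkl","rb"));d=c["depth"];v,u=np.mgrid[0:400,0:640]
P=(np.stack([(u-c["cx"])/c["fx"]*d,(v-c["cy"])/c["fy"]*d,d,np.ones_like(d)],-1)@c["mount"].T)[...,:3]
m=(d>0)&(v>240)&(np.abs(P[...,0])<45)&(P[...,2]<30)
dark=c["pixels"].max(-1)<90
Q=P[m&dark&(P[...,2]<21)]
for z in range(-70,26,5):
    k=Q[(Q[:,2]>=z)&(Q[:,2]<z+5)]
    if len(k):print(z,len(k),np.round(np.percentile(k[:,1],[1,99]),1),np.round(np.percentile(k[:,0],[1,99]),1))
E
```

```text
-70 3763 [-59.1  59.7] [10.1 17.6]
-65 5825 [-57.1  57.7] [ 5.6 17.3]
-60 5377 [-53.1  53.8] [-0.1 17.3]
-55 4869 [-49.1  49.7] [-5.7 17.3]
-50 3128 [-45.2  46.1] [-8.6 17.1]
-45 2516 [-41.5  42.4] [-9.  12.5]
-40 4546 [-37.3  37.9] [-8.8 12.3]
-35 2222 [-34.1  34.6] [-9.3 13.5]
-30 1554 [-29.7  30.2] [-8.7 13.5]
-25 418 [-20.   20.8] [ 5.7 13.3]
-20 651 [-5.9  6.4] [-11.3  11.2]
-15 330 [-13.   13.2] [ 6.1 11.2]
-10 404 [-12.9 124.1] [ 5.9 14.2]
-5 365 [-12.8  43.4] [ 5.9 12.5]
0 347 [-12.8 118.6] [ 6.  14.7]
5 297 [-12.8  87.4] [ 5.9 14.8]
10 1516 [ -8.3 147.5] [-13.6  15.7]
15 153 [-4.1 70.5] [-13.2  14.1]
20 13 [28.4 28.7] [-11.7  11.4]
```

Up to 34 mm above the tip the half-width is only 13 mm, and no cover rises more than about 25 mm above the tip, so the flare is harmless. Next I'll touch the bench lightly to find the tip height.

```bash
python3 -m crank '[{"x":0.003,"y":0.0,"z":0.03,"ax":0,"ay":0,"az":0},{"x":0.003,"y":0.0,"z":0.045,"ax":0,"ay":0,"az":0},{"x":0.003,"y":0.0,"z":0.048,"ax":0,"ay":0,"az":0},{"x":0.003,"y":0.0,"z":0.048,"ax":0,"ay":0,"az":0}]'
python3 -m crank '[{"x":0,"y":0,"z":0.0033,"ax":0,"ay":0,"az":0},{"x":0,"y":0,"z":0.0033,"ax":0,"ay":0,"az":0}]'
python3 -m crank '[{"x":0,"y":0,"z":0.0033,"ax":0,"ay":0,"az":0},{"x":0,"y":0,"z":0.0033,"ax":0,"ay":0,"az":0}]'
```

```text
t: 3.95
position: [570.1, -187.9, 19.4]
tool_rot: [-0.035, 0.999, 0.0, -0.0]
wrist_force: [1.6, 0.2, -0.4]
finger_gap: -0.4
grip_force: 0.0
t: 4.2
position: [570.3, -188.0, 18.8]
tool_rot: [-0.035, 0.999, -0.0, 0.0]
wrist_force: [-0.5, 0.7, 0.3]
finger_gap: 0.2
grip_force: 0.5
t: 4.45
position: [570.4, -188.0, 18.8]
tool_rot: [-0.035, 0.999, -0.0, 0.0]
wrist_force: [-2.0, 0.7, 11.0]
finger_gap: 0.2
grip_force: 5.1
```

Contact is at TCP 18.8 (tip z=0). I'll raise the tip to about 27 mm and begin the sweep.

```bash
python3 -m crank '[{"x":0,"y":0,"z":-0.05,"ax":0,"ay":0,"az":0},{"x":0,"y":0,"z":-0.092,"ax":0,"ay":0,"az":0},{"x":0,"y":0,"z":-0.092,"ax":0,"ay":0,"az":0},{"x":0,"y":0,"z":-0.092,"ax":0,"ay":0,"az":0}]'
python3 -m crank '[{"x":0,"y":0.03,"z":0,"ax":0,"ay":0,"az":0},{"x":0,"y":0.06,"z":0,"ax":0,"ay":0,"az":0},{"x":0,"y":0.09,"z":0,"ax":0,"ay":0,"az":0},{"x":0,"y":0.12,"z":0,"ax":0,"ay":0,"az":0},{"x":0,"y":0.15,"z":0,"ax":0,"ay":0,"az":0},{"x":0,"y":0.18,"z":0,"ax":0,"ay":0,"az":0},{"x":0,"y":0.21,"z":0,"ax":0,"ay":0,"az":0},{"x":0,"y":0.23,"z":0,"ax":0,"ay":0,"az":0},{"x":0,"y":0.23,"z":0,"ax":0,"ay":0,"az":0}]'
python3 - <<'E'
from h import *;from station import manip
o=manip.get_obs();s,e,_=strips()["a"];u=(e-s)/np.linalg.norm(e-s);d=o["position"][:2]-s
print("along",d@u,"across",u[0]*d[1]-u[1]*d[0])
c=manip.capture("wrist");cv2.imwrite("pics/w2.png",c["pixels"][:,:,::-1])
go([*(s+158*u),46],u,o)
E
```

```text
t: 4.95
position: [570.2, -188.0, 45.3]
tool_rot: [-0.035, 0.999, -0.0, 0.0]
wrist_force: [-1.5, 0.1, -0.2]
finger_gap: 0.2
grip_force: 0.0
t: 6.08
position: [565.1, -118.6, 45.2]
tool_rot: [-0.036, 0.999, 0.0, -0.0]
wrist_force: [0.6, 0.5, -0.0]
finger_gap: 0.1
grip_force: 0.0
along 40.61762170704379 across 0.8683390647305957
shift [-0.0031  0.3913 -0.0026] turn [ 0.     -0.      0.0001]
```

View pics/w2.png

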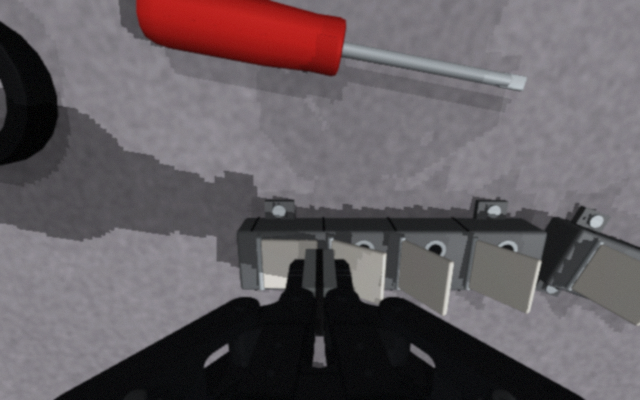

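Cover a1 lies flat at (285,262) under the tips, and a2 at (365,270) and the rest still stand open. The height is right and there is no force, so I'll continue.

```bash
python3 -m crank '[{"x":-0.003,"y":0.03,"z":0,"ax":0,"ay":0,"az":0},{"x":-0.003,"y":0.06,"z":0,"ax":0,"ay":0,"az":0},{"x":-0.003,"y":0.09,"z":0,"ax":0,"ay":0,"az":0},{"x":-0.003,"y":0.12,"z":0,"ax":0,"ay":0,"az":0},{"x":-0.003,"y":0.15,"z":0,"ax":0,"ay":0,"az":0},{"x":-0.003,"y":0.18,"z":0,"ax":0,"ay":0,"az":0},{"x":-0.003,"y":0.21,"z":0,"ax":0,"ay":0,"az":0},{"x":-0.003,"y":0.24,"z":0,"ax":0,"ay":0,"az":0},{"x":-0.003,"y":0.27,"z":0,"ax":0,"ay":0,"az":0},{"x":-0.003,"y":0.3,"z":0,"ax":0,"ay":0,"az":0}]'
python3 -m crank '[{"x":0,"y":0.03,"z":0,"ax":0,"ay":0,"az":0},{"x":0,"y":0.06,"z":0,"ax":0,"ay":0,"az":0},{"x":0,"y":0.085,"z":0,"ax":0,"ay":0,"az":0},{"x":0,"y":0.085,"z":0,"ax":0,"ay":0,"az":0}]'
python3 - <<'E'
from h import *;from station import manip
o=manip.get_obs();S=strips();s,e,_=S["a"];u=(e-s)/np.linalg.norm(e-s);d=o["position"][:2]-s
print("along",d@u,"across",u[0]*d[1]-u[1]*d[0])
s,e,_=S["b"];u=(e-s)/np.linalg.norm(e-s);d=o["position"][:2]-s
print("b along",d@u,"across",u[0]*d[1]-u[1]*d[0])
for k in(-6,0,126):go([*(s+k*u),45.5],u,o)
c=manip.capture("wrist");cv2.imwrite("pics/w3.png",c["pixels"][:,:,::-1])
E
```

```text
t: 7.38
position: [559.8, -28.6, 45.2]
tool_rot: [-0.035, 0.999, 0.0, -0.0]
wrist_force: [-0.3, -0.2, -0.4]
finger_gap: 0.0
grip_force: 0.1
t: 7.88
position: [557.9, -3.2, 45.2]
tool_rot: [-0.036, 0.999, -0.0, -0.0]
wrist_force: [-0.7, 0.4, -0.8]
finger_gap: -0.1
grip_force: 0.0
along 156.19769123562858 across -0.026236777603585892
b along -8.903614986603529 across -5.980213641412997
shift [ 0.0155  0.0159 -0.001 ] turn [-0.     -0.      0.0551]
shift [ 0.0087  0.0347 -0.001 ] turn [-0.     -0.      0.0551]
shift [-0.1339  0.4297 -0.0011] turn [-0.     -0.      0.0551]
```

View pics/w3.png

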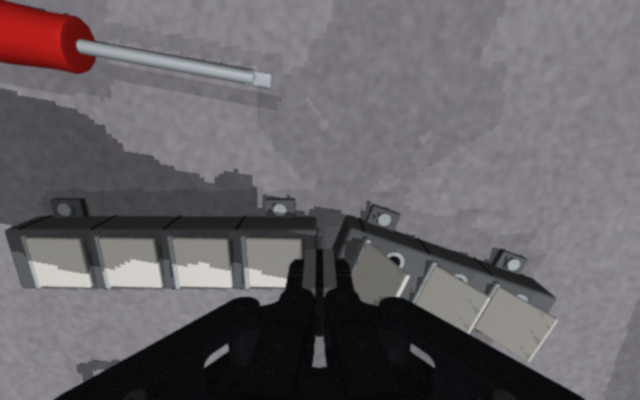

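All four covers of strip_a are flat, at (60,262) to (280,262), and b1–b3 are still open at (375,270), (450,295) and (515,320). I'll turn onto strip_b.

```bash
python3 -m crank '[{"x":0.0155,"y":0.016,"z":0,"ax":0,"ay":0,"az":0.02},{"x":0.0155,"y":0.016,"z":0,"ax":0,"ay":0,"az":0.04},{"x":0.0155,"y":0.016,"z":0,"ax":0,"ay":0,"az":0.055},{"x":0.0155,"y":0.016,"z":0,"ax":0,"ay":0,"az":0.055}]'
python3 - <<'E'
from h import *;from station import manip
o=manip.get_obs();s,e,_=strips()["b"];u=(e-s)/np.linalg.norm(e-s);go([*(s+126*u),45.5],u,o)
E
```

```text
t: 8.43
position: [553.2, 0.3, 45.3]
tool_rot: [0.137, 0.991, -0.0, 0.0]
wrist_force: [0.6, -0.4, 0.2]
finger_gap: 0.1
grip_force: 0.0
shift [ 0.0015  0.4425 -0.0009] turn [-0.      0.      0.0001]
```

```bash
python3 -m crank '[{"x":0.001,"y":0.03,"z":0,"ax":0,"ay":0,"az":0},{"x":0.001,"y":0.06,"z":0,"ax":0,"ay":0,"az":0},{"x":0.001,"y":0.09,"z":0,"ax":0,"ay":0,"az":0},{"x":0.001,"y":0.12,"z":0,"ax":0,"ay":0,"az":0},{"x":0.001,"y":0.15,"z":0,"ax":0,"ay":0,"az":0},{"x":0.001,"y":0.18,"z":0,"ax":0,"ay":0,"az":0},{"x":0.001,"y":0.21,"z":0,"ax":0,"ay":0,"az":0},{"x":0.001,"y":0.24,"z":0,"ax":0,"ay":0,"az":0},{"x":0.001,"y":0.27,"z":0,"ax":0,"ay":0,"az":0},{"x":0.001,"y":0.3,"z":0,"ax":0,"ay":0,"az":0}]'
python3 -m crank '[{"x":0,"y":0.03,"z":0,"ax":0,"ay":0,"az":0},{"x":0,"y":0.06,"z":0,"ax":0,"ay":0,"az":0},{"x":0,"y":0.09,"z":0,"ax":0,"ay":0,"az":0},{"x":0,"y":0.12,"z":0,"ax":0,"ay":0,"az":0},{"x":0,"y":0.145,"z":0,"ax":0,"ay":0,"az":0},{"x":0,"y":0.145,"z":0,"ax":0,"ay":0,"az":0}]'
python3 - <<'E'
from h import *;from station import manip
c=manip.capture("wrist");cv2.imwrite("pics/w4.png",c["pixels"][:,:,::-1])
E
```

```text
t: 9.68
position: [577.3, 87.8, 45.2]
tool_rot: [0.137, 0.991, -0.0, -0.0]
wrist_force: [-0.8, -0.1, -0.0]
finger_gap: -0.2
grip_force: 0.2
t: 10.42
position: [589.2, 129.8, 45.2]
tool_rot: [0.137, 0.991, -0.0, 0.0]
wrist_force: [-0.3, -1.3, 0.3]
finger_gap: 0.4
grip_force: 0.0
```

View pics/w4.png

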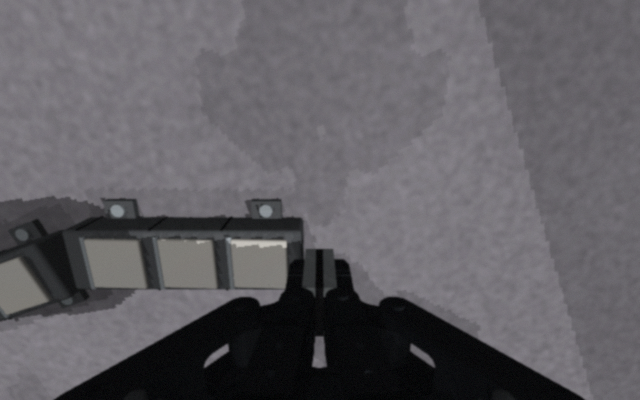

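b1–b3 lie flat at (115,263), (187,263) and (258,263). I'll lift clear and check all seven by depth.

```bash
python3 -m crank '[{"x":0,"y":0,"z":-0.1,"ax":0,"ay":0,"az":0},{"x":0,"y":0,"z":-0.3,"ax":0,"ay":0,"az":0},{"x":0,"y":0.1,"z":-0.5,"ax":0,"ay":0,"az":0},{"x":0,"y":0.3,"z":-0.6,"ax":0,"ay":0,"az":0},{"x":0,"y":0.5,"z":-0.6,"ax":0,"ay":0,"az":0},{"x":0,"y":0.7,"z":-0.6,"ax":0,"ay":0,"az":0},{"x":0,"y":0.7,"z":-0.6,"ax":0,"ay":0,"az":0},{"x":0,"y":0.7,"z":-0.6,"ax":0,"ay":0,"az":0}]'
python3 - <<'E'
from h import *;from station import manip
S=strips();c=manip.capture("top");d=c["depth"];v,u=np.mgrid[0:400,0:640]
P=(np.stack([(u-c["cx"])/c["fx"]*d,(v-c["cy"])/c["fy"]*d,d,np.ones_like(d)],-1)@c["world_from_camera"].T).reshape(-1,4)
for n,hs in(("a",(12,48,84,120)),("b",(12,48,84))):
    s,e,_=S[n];w=(e-s)/np.linalg.norm(e-s);q=P[:,:2]-s;a=q@w;b=q[:,0]*w[1]-q[:,1]*w[0]
    for h in hs:
        k=P[(a>h-2)&(a<h+32)&(abs(b)<12)];print(n,h,len(k),np.round(np.percentile(k[:,2],[5,50,100]),1))
c0=pickle.load(open("top.pkl","rb"));f=np.abs(c["pixels"].astype(int)-c0["pixels"]).max(-1)
print("change lock,tape,driver,meter",[int((f[a:b,x:y]>60).sum()) for a,b,x,y in((150,185,325,350),(230,272,405,445),(255,278,305,390),(112,168,222,300))])
E
```

```text
t: 11.48
position: [645.5, 330.8, 224.5]
tool_rot: [0.137, 0.991, -0.001, -0.001]
wrist_force: [0.3, 0.1, -1.0]
finger_gap: 0.1
grip_force: 0.0
a 12 170 [22.6 26.  31.9]
a 48 168 [21.7 26.3 32. ]
a 84 166 [22.4 26.5 31.4]
a 120 168 [22.4 26.2 31.8]
b 12 166 [22.1 26.1 30.2]
b 48 168 [23.2 26.1 30.5]
b 84 165 [22.6 25.9 29.9]
change lock,tape,driver,meter [0, 0, 0, 0]
```

```bash
python3 - <<'E'
from h import *;from station import manip
S=strips();v,u=np.mgrid[0:400,0:640];D=[]
for i in range(4):c=manip.capture("top");D.append(c["depth"])
d=np.median(D,0)
P=(np.stack([(u-c["cx"])/c["fx"]*d,(v-c["cy"])/c["fy"]*d,d,np.ones_like(d)],-1)@c["world_from_camera"].T).reshape(-1,4)
for n,hs in(("a",(12,48,84,120)),("b",(12,48,84))):
    s,e,_=S[n];w=(e-s)/np.linalg.norm(e-s);q=P[:,:2]-s;a=q@w;b=q[:,0]*w[1]-q[:,1]*w[0]
    for h in hs:
        m=abs(b)<11;A=a[m]-h;Z=P[m,2];k=(A>4)&(A<25)
        print(n,h,[round(float(np.median(Z[(A>=t)&(A<t+4)])),1) for t in range(-4,36,4)],"angle",round(float(np.arctan(np.polyfit(A[k],Z[k],1)[0])),3))
k=(abs(P[:,0]-520)<15)&(abs(P[:,1]+60)<80);print("bench",P[k,2].mean(),P[k,2].std())
E
```

```text
a 12 [23.8, 25.3, 25.8, 26.3, 26.8, 26.3, 26.9, 26.9, 23.4, 23.3] angle 0.05
a 48 [23.3, 25.5, 25.7, 26.0, 26.2, 27.0, 26.6, 26.9, 23.3, 23.4] angle 0.058
a 84 [23.4, 25.5, 25.7, 26.3, 26.6, 26.4, 27.1, 27.2, 23.1, 23.7] angle 0.075
a 120 [23.7, 26.0, 26.0, 26.2, 26.3, 26.5, 26.7, 26.8, 22.8, 22.4] angle 0.045
b 12 [23.4, 25.7, 26.2, 26.2, 26.7, 26.8, 26.9, 27.2, 23.6, 24.0] angle 0.028
b 48 [24.0, 25.7, 26.2, 26.8, 26.4, 26.6, 26.1, 27.1, 23.2, 23.2] angle 0.002
b 84 [23.2, 25.8, 26.7, 26.4, 26.4, 26.7, 26.7, 27.3, 23.3, 22.5] angle 0.044
bench 1.3758447267817968 15.963969545524177
```

All the covers measure below 0.08 rad, well under the 0.17 limit.

```bash
python3 -c "
from station import manip
print(manip.sign_off())"
```

```text
the job is handed in; nothing more can be done
None
```

All seven covers were folded shut in order in one pass (each measured at 0.08 rad or less, limit 0.17), the loose things show no change in the top view, the hand is clear, and the job is handed in; no verdict came back.

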